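# Transfer a row of water samples from the field carrier to the bench rack in the same order

### The job

The four water samples came in from the stream standing in the aluminium field carrier in the order of the sampling points. Move them into the empty bench rack in the same order: the sample at the carrier's hand-grip end goes into the opening at the rack's white writing-plate end, and so on down the row. Keep each one upright so that its sediment stays settled, and set each down on the rack's base plate rather than dropping it in.

Things in the scene. Friction and masses are not known exactly. Their poses are not given: they have to be found in the camera images.
- slim_tube: Slim tall sample tube, 98 mm high: body 28 mm diameter, cap 31 mm diameter and 16 mm high. Loose, about 55 g (varies by a third), white plastic with a blue ribbed cap, round about its z axis. Origin: centre of its underside, z up.
- septum_vial: Medium sample vial, 76 mm high: body 32 mm diameter, cap 35 mm diameter and 14 mm high, with a dark rubber septum disc (21 mm) in the middle of the cap's top. Loose, about 50 g (varies by a third), white plastic with a blue ribbed cap, round about its z axis. Origin: centre of its underside, z up.
- neck_bottle: Narrow-necked sample bottle, 92 mm high: body 38 mm diameter up to 46 mm, then a sloping shoulder up to 58 mm, a neck of 18 to 20 mm diameter, and a tall narrow cap of 24 mm diameter from 66 mm up to 92 mm. Grip it by the cap, with the fingertips above the shoulder. Loose, about 70 g (varies by a third), white plastic with a blue ribbed cap, round about its z axis. Origin: centre of its underside, z up.
- wide_jar: Low wide sample jar, 66 mm high: body 40 mm diameter, lid 43 mm diameter and 16 mm high, plain on top. Loose, about 75 g (varies by a third), white plastic with a blue ribbed cap, round about its z axis. Origin: centre of its underside, z up.
- carrier: Start of the row: fixed aluminium tray 78 mm (x) by 264 mm (y), rim 16 mm high, with four sleeves in a row along y. Head end: +y, where a black hand grip sticks out 27 mm. Origin: centre of its underside on the bench, z up. Places from the head end: y = +96, +32, -32, -96 mm, x = 0; samples stand 8 mm above the bench. Any yaw; stands left or right.
- rack: Target, empty: fixed blue-grey rack 78 mm (x) by 274 mm (y), four 57 mm square openings in a row along y. Head end: +y, where a blank white writing plate in a black frame sticks out 30 mm. Origin: centre of its underside on the bench, z up. Openings from the head end: y = +96, +32, -32, -96 mm, x = 0. Base plate top 6 mm, upper plate top 32 mm, end cheeks and frame 45 mm above the bench. Any yaw; left or right.
- sleeve_a: Dark round plastic sleeve, an open cup in the carrier, in which the slim tube stands at the start (up to 4 mm off centre): 58 mm outside, 52 mm bore. Origin: centre of its underside, 5 mm above the bench; rim 24 mm and inner floor 3 mm above that. Fixed: it stays in the carrier. Which sleeve has which of the carrier's four places is shuffled at each start.
- sleeve_b: Dark round plastic sleeve, an open cup in the carrier, in which the septum vial stands at the start (up to 4 mm off centre): 58 mm outside, 52 mm bore. Origin: centre of its underside, 5 mm above the bench; rim 24 mm and inner floor 3 mm above that. Fixed: it stays in the carrier. Which sleeve has which of the carrier's four places is shuffled at each start.
- sleeve_c: Dark round plastic sleeve, an open cup in the carrier, in which the narrow-necked bottle stands at the start (up to 4 mm off centre): 58 mm outside, 52 mm bore. Origin: centre of its underside, 5 mm above the bench; rim 24 mm and inner floor 3 mm above that. Fixed: it stays in the carrier. Which sleeve has which of the carrier's four places is shuffled at each start.
- sleeve_d: Dark round plastic sleeve, an open cup in the carrier, in which the wide jar stands at the start (up to 4 mm off centre): 58 mm outside, 52 mm bore. Origin: centre of its underside, 5 mm above the bench; rim 24 mm and inner floor 3 mm above that. Fixed: it stays in the carrier. Which sleeve has which of the carrier's four places is shuffled at each start.
Things that resemble listed ones, but are neither listed nor needed, are in the scene too. What is shaped like the septum_vial but green or red is not meant. What is shaped like the slim_tube but green is not meant.

How it is judged:
At the end, for the whole second after the job is handed in: Each sample stands upright (0.1 rad) and at rest on the rack's base plate (foot within 5 mm in height), within 16 mm along and across of the centre of the opening whose number from the writing-plate end equals its start place's number from the carrier's grip end (((y of sleeve_a in the frame of carrier between 0.076 and 0.116 m and y of slim_tube in the frame of rack between 0.08 and 0.112 m) or (y of sleeve_a in the frame of carrier between 0.012 and 0.052 m and y of slim_tube in the frame of rack between 0.016 and 0.048 m) or (y of sleeve_a in the frame of carrier between -0.052 and -0.012 m and y of slim_tube in the frame of rack between -0.048 and -0.016 m) or (y of sleeve_a in the frame of carrier between -0.116 and -0.076 m and y of slim_tube in the frame of rack between -0.112 and -0.08 m)) and x of slim_tube in the frame of rack between -0.016 and 0.016 m and z of slim_tube in the frame of rack between 0.001 and 0.011 m and angle between each of slim_tube, septum_vial, neck_bottle, wide_jar's own z axis and vertical below 0.1 rad and linear speed of each of slim_tube, septum_vial, neck_bottle, wide_jar below 0.01 m/s and angular speed of each of slim_tube, septum_vial, neck_bottle, wide_jar below 0.1 rad/s and ((y of sleeve_b in the frame of carrier between 0.076 and 0.116 m and y of septum_vial in the frame of rack between 0.08 and 0.112 m) or (y of sleeve_b in the frame of carrier between 0.012 and 0.052 m and y of septum_vial in the frame of rack between 0.016 and 0.048 m) or (y of sleeve_b in the frame of carrier between -0.052 and -0.012 m and y of septum_vial in the frame of rack between -0.048 and -0.016 m) or (y of sleeve_b in the frame of carrier between -0.116 and -0.076 m and y of septum_vial in the frame of rack between -0.112 and -0.08 m)) and x of septum_vial in the frame of rack between -0.016 and 0.016 m and z of septum_vial in the frame of rack between 0.001 and 0.011 m and ((y of sleeve_c in the frame of carrier between 0.076 and 0.116 m and y of neck_bottle in the frame of rack between 0.08 and 0.112 m) or (y of sleeve_c in the frame of carrier between 0.012 and 0.052 m and y of neck_bottle in the frame of rack between 0.016 and 0.048 m) or (y of sleeve_c in the frame of carrier between -0.052 and -0.012 m and y of neck_bottle in the frame of rack between -0.048 and -0.016 m) or (y of sleeve_c in the frame of carrier between -0.116 and -0.076 m and y of neck_bottle in the frame of rack between -0.112 and -0.08 m)) and x of neck_bottle in the frame of rack between -0.016 and 0.016 m and z of neck_bottle in the frame of rack between 0.001 and 0.011 m and ((y of sleeve_d in the frame of carrier between 0.076 and 0.116 m and y of wide_jar in the frame of rack between 0.08 and 0.112 m) or (y of sleeve_d in the frame of carrier between 0.012 and 0.052 m and y of wide_jar in the frame of rack between 0.016 and 0.048 m) or (y of sleeve_d in the frame of carrier between -0.052 and -0.012 m and y of wide_jar in the frame of rack between -0.048 and -0.016 m) or (y of sleeve_d in the frame of carrier between -0.116 and -0.076 m and y of wide_jar in the frame of rack between -0.112 and -0.08 m)) and x of wide_jar in the frame of rack between -0.016 and 0.016 m and z of wide_jar in the frame of rack between 0.001 and 0.011 m); the robot touches nothing.
It fails at once if a sample is tipped by more than 0.6 rad (angle between any of slim_tube, septum_vial, neck_bottle, wide_jar's own z axis and vertical above 0.6 rad).
It fails at once if a sample is let go (not touched by the fingers) while its underside is more than 50 mm above the bench ((height (world z) of slim_tube above 0.05 m and contact force between the fingers and slim_tube below 0.02 N) or (height (world z) of septum_vial above 0.05 m and contact force between the fingers and septum_vial below 0.02 N) or (height (world z) of neck_bottle above 0.05 m and contact force between the fingers and neck_bottle below 0.02 N) or (height (world z) of wide_jar above 0.05 m and contact force between the fingers and wide_jar below 0.02 N)).
It also fails if it takes over 102 s, if anything falls off the work surface, if the arm or the gripper's body presses on something with over 40 N, if the wrist force passes 120 N, or if a joint passes its speed limit or range.

### The arm

A 6-joint arm with a two-finger parallel gripper is mounted at the origin on the work surface. World frame = base frame: x ahead of the robot, y to its left, z up, the work surface at z = 0. Lengths are in m, angles in rad, forces in N, time in s.
With the tool pointing down it reaches from about 0.375 to 0.9 m from the base axis. Payload 3.1 kg.
Tool frame: the origin (TCP) lies midway between the tips of the shut fingers; the grasp point (between the pads) lies 19 mm behind it; z points along the fingers, y is the direction in which the jaws open and shut (so a half turn about z gives the same grasp; the last joint's range is limited). The gripper opens to 85 mm and grips with 20 to 120 N. Pads are 22 mm wide; open, the fingers measure 114 mm over their backs; the gripper's body (76 mm by 85 mm) begins 54 mm behind the grasp point. The pads swing forward as they close: fully open they stand 13 mm farther back than shut.
Start: joints at [-1.484, 0.527, 1.433, -0, 1.181, -0.178], TCP at [0.164, -0.603, 0.231] pointing down, gripper open.
Joint ranges: [-3.08, 3.08], [-0.75, 2.2], [0.22, 2.44], [-1.43, 4.57], [0, 2.65], [-2.85, 2.85]. Speed limits (rad/s): [2.79, 2.79, 3.14, 3.14, 3.14, 3.14].

### API

Orientations are given as a 3x3 rotation matrix whose columns are the frame's x, y, z axes.
In Python, from station import manip gives the robot as it stands.
- The arm moves only by the tool drive_tool, never from a script. Its argument "commands" is a list of rows, each a list of 7 numbers: the turn, a rotation vector about the tool's x, y, z in rad, then the shift along the tool's x, y, z in cm, then the finger opening in cm, from 0 to 8.54. A call has 1 to 8 rows; each row shifts and turns the pose as measured when the row begins, along the tool's axes as they then stand; what a row does not reach is not made up. A row lasts 1/8 s, in which the tool goes at most 62.5 mm and 10.7 degrees, less where a joint would pass 70% of its speed; a pose out of reach is approached as far as the arm can. A call is refused whole if a number of a shift passes 6.25 or a number of a turn 0.188, either way. A call with a gripper value outside its range is refused whole. The fingers move at their own pace and stop on an object; "newtons" is the grip in N (left out, the last holds). Time passes only in rows, so rows that do not move let the fingers close. It gives the time, the measured TCP pose, the force and the opening at its end, in the units of the state.
- manip.read_state(): the state, without advancing time (a new reading comes with each control period).
- manip.camera(name): name is "scene" or "top" or "wrist"; returns the picture (420x560x3 uint8, red, green, blue); there is no depth.
- manip.camera_model(name): a dict with "fx", "fy", "cx", "cy" (pixels), "cam_to_world" (4x4, takes a point from camera to world coordinates). Camera axes: x right, y down, z forward; pixel columns grow to the right and rows downward; lengths in m; the calibration is good to about 2 mm. A picture is of the moment at which its call begins: read the wrist's pose just before it. camera_model takes no time and is no camera call; for the wrist camera it gives the pose at the moment of the call.
- manip.job_done(): hands the job in, once; it reports no verdict.
The state is a dict: "t": time; "joint_pos": joint angles; "qd": joint speeds; "joint_efforts": joint torques, N m; "tcp_pos": TCP position; "eef_rot": TCP orientation; "contact_force": force on the tool from outside, world axes, zero at the start; "moment": the same for the moment, N m; "width": finger opening in m.
Only numpy, scipy, OpenCV 4.12 (cv2) and the standard library are available. Lean on these libraries where they do the work, as an engineer would, in place of code of your own. Each camera call takes 0.05 s, during which the arm holds its last target.

## Working session

There is one attempt and no reset: what is moved stays moved. The work goes in short steps, Python scripts to look and compute and a tool call to move; the robot and the scene stay as the last step left them, time stands still between calls to the robot, and variables do not carry over. Pictures are saved under pics/ and viewed, and the job is handed in when it is done.

Besides the shell and the picture viewer there is one more tool, called as name(argument=value, ...) on one line, values as JSON. drive_tool: Moves the arm, as the interface text tells. Its arguments: {"type":"object","properties":{"commands":{"type":"array","items":{"type":"array","items":{"type":"number"}}},"newtons":{"type":"number"}},"required":["commands"]}

```bash
ls; mkdir -p pics
python3 - <<'E'
from station import manip
import cv2,numpy as np
s=manip.read_state(); print({k:np.round(v,3).tolist() for k,v in s.items()})
for n in ("top","scene","wrist"):
    m=manip.camera_model(n); print(n,m["fx"],m["cx"],m["cy"],np.round(m["cam_to_world"],3).tolist())
    cv2.imwrite(f"pics/{n}0.png",manip.camera(n)[:,:,::-1])
E
```

```text
pics
{'t': 0.0, 'joint_pos': [-1.484, 0.528, 1.434, -0.0, 1.181, -0.178], 'qd': [0.001, -0.001, -0.002, 0.0, 0.0, 0.001], 'joint_efforts': [-0.0, -44.236, -17.802, -0.0, 0.008, 0.0], 'tcp_pos': [0.164, -0.602, 0.23], 'eef_rot': [[0.965, 0.262, -0.0], [0.262, -0.965, 0.002], [0.0, -0.002, -1.0]], 'contact_force': [-0.271, -0.258, 0.18], 'moment': [0.057, -0.012, 0.025], 'width': 0.085}
top 432.1272971505196 276.2814435798176 208.9134724723585 [[0.015, -0.998, 0.067, 0.427], [-1.0, -0.014, 0.005, 0.008], [-0.004, -0.067, -0.998, 0.989], [0.0, 0.0, 0.0, 1.0]]
scene 457.7717698153829 275.94784586270055 202.6566406156892 [[-0.816, 0.361, -0.451, 1.012], [0.578, 0.535, -0.616, 0.709], [0.019, -0.764, -0.645, 0.768], [0.0, 0.0, 0.0, 1.0]]
wrist 349.72036783486067 281.19510573967756 212.48267182041886 [[0.262, -0.93, -0.259, 0.229], [-0.965, -0.254, -0.067, -0.584], [-0.003, 0.267, -0.964, 0.372], [0.0, 0.0, 0.0, 1.0]]
```

View pics/top0.png

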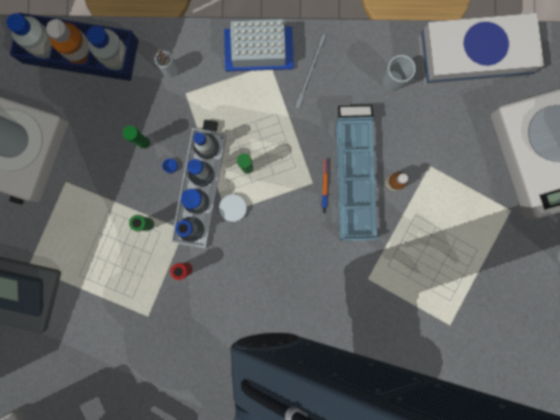

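View pics/scene0.png

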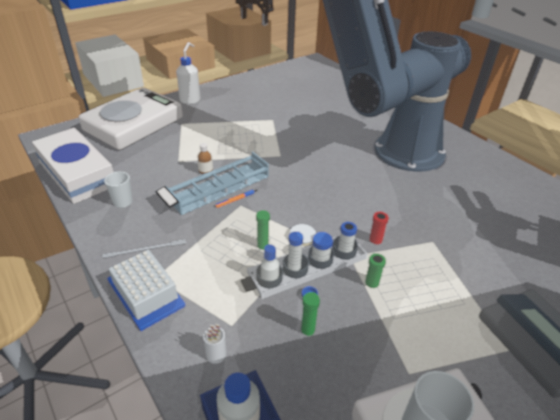

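View pics/wrist0.png

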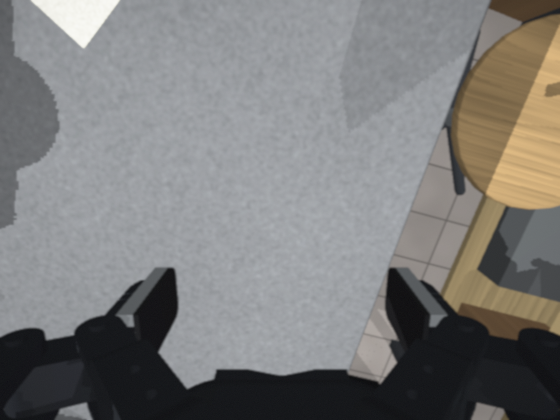

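Run:
```python
import cv2
a=cv2.imread("pics/top0.png"); cv2.imwrite("pics/t0a.png",cv2.resize(a[95:295,110:310],None,fx=3,fy=3,interpolation=2))
cv2.imwrite("pics/t0b.png",cv2.resize(a[95:250,310:430],None,fx=3.8,fy=3.8,interpolation=2))
b=cv2.imread("pics/scene0.png"); cv2.imwrite("pics/s0a.png",cv2.resize(b[190:340,200:400],None,fx=4,fy=4,interpolation=2))
```

```text
(no output)
```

View pics/t0a.png

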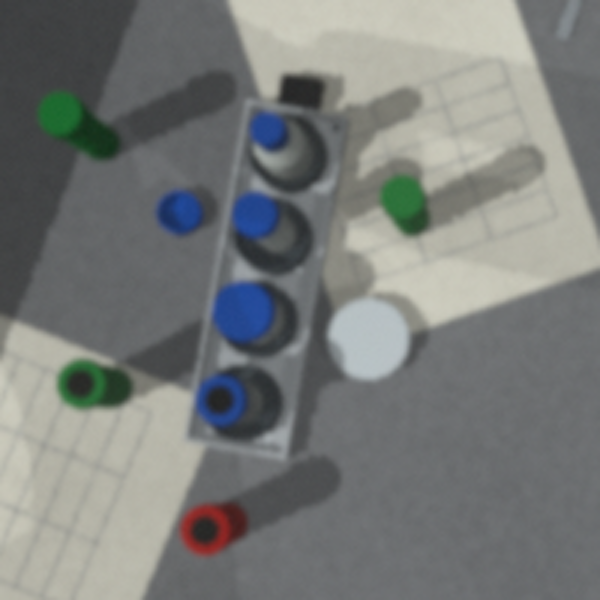

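View pics/t0b.png

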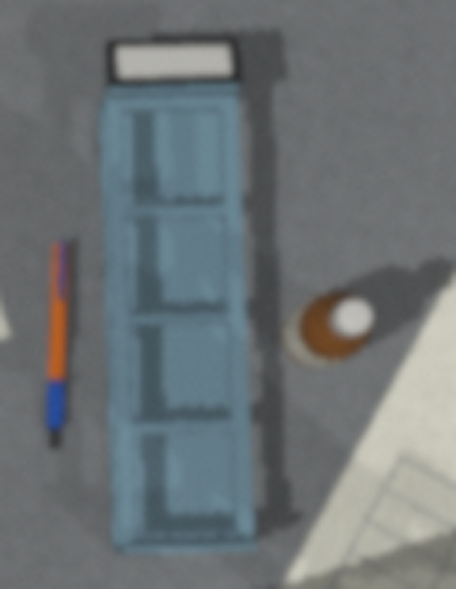

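View pics/s0a.png

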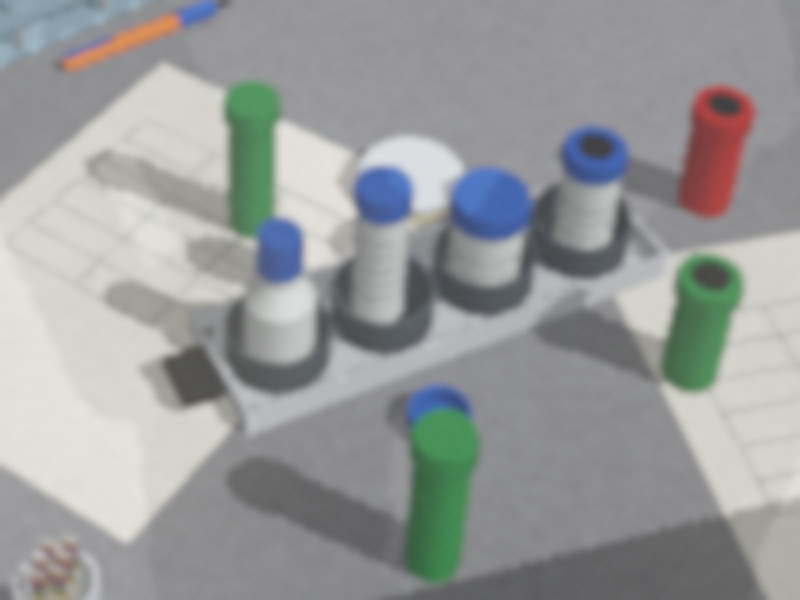

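```bash
cat > h.py <<'E'
import cv2,numpy as np
from station import manip
def ray(m,uv,z):
    T=np.array(m["cam_to_world"]);d=T[:3,:3]@np.array([(uv[0]-m["cx"])/m["fx"],(uv[1]-m["cy"])/m["fy"],1.])
    o=T[:3,3]; return o+d*(z-o[2])/d[2]
def proj(m,P):
    T=np.array(m["cam_to_world"]);p=T[:3,:3].T@(np.array(P)-T[:3,3]);return p[:2]/p[2]*[m["fx"],m["fy"]]+[m["cx"],m["cy"]]
def blobs(img,lo,hi,amin):
    h=cv2.cvtColor(img,cv2.COLOR_RGB2HSV);k=cv2.inRange(h,lo,hi)
    k=cv2.morphologyEx(k,cv2.MORPH_CLOSE,np.ones((3,3)))
    return [c for c in cv2.findContours(k,cv2.RETR_EXTERNAL,cv2.CHAIN_APPROX_NONE)[0] if cv2.contourArea(c)>amin]
E
python3 - <<'E'
from h import *
m=manip.camera_model("top");im=cv2.imread("pics/top0.png")[:,:,::-1].copy()
for c in blobs(im,(105,140,60),(130,255,255),40):
    (u,v),r=cv2.minEnclosingCircle(c)
    if 150<u<320 and 100<v<260: print("blue",round(u,1),round(v,1),round(r,1),cv2.contourArea(c),[np.round(ray(m,(u,v),z)[:2],4).tolist() for z in(.1,.106,.074,.084)])
h=cv2.cvtColor(im,cv2.COLOR_RGB2HSV)
print(h[125,345],h[180,375],h[150,357])
for c in blobs(im,(92,50,60),(108,160,255),500):
    r=cv2.minAreaRect(c)
    if 320<r[0][0]<400:
        b=cv2.boxPoints(r);print("rack",r,[np.round(ray(m,p,.032)[:2],4).tolist() for p in b],[np.round(ray(m,p,.045)[:2],4).tolist() for p in b])
# black grip & sleeves
E
```

```text
blue 183.7 228.0 8.3 189.0 [[0.4453, 0.203], [0.4452, 0.2016], [0.4458, 0.2086], [0.4456, 0.2065]]
blue 191.0 198.5 10.3 277.5 [[0.5064, 0.1896], [0.5059, 0.1884], [0.5087, 0.1949], [0.5078, 0.1929]]
blue 194.7 166.5 7.5 150.0 [[0.5732, 0.1838], [0.5722, 0.1826], [0.5775, 0.1889], [0.5759, 0.1869]]
blue 169.5 165.5 7.0 130.0 [[0.5746, 0.2362], [0.5736, 0.2347], [0.5789, 0.2429], [0.5772, 0.2403]]
blue 199.0 138.0 5.8 84.0 [[0.6333, 0.1764], [0.6319, 0.1753], [0.6394, 0.1813], [0.637, 0.1794]]
[101  70 113] [103  31 115] [ 99  72 138]
rack ((355.64715576171875, 178.1197509765625), (123.34992218017578, 37.11919021606445), 87.95458984375) [[0.7008, -0.1155], [0.705, -0.1989], [0.4284, -0.2085], [0.4243, -0.1267]] [[0.6971, -0.1138], [0.7012, -0.196], [0.4284, -0.2056], [0.4244, -0.1249]]
```

drive_tool(commands=[[0, 0, 0, 4.9, -3.75, 0, 8.5], [0, 0, 0, 4.9, -3.75, 0, 8.5], [0, 0, 0, 4.9, -3.75, 0, 8.5], [0, 0, 0, 4.9, -3.75, 0, 8.5], [0, 0, 0, 4.9, -3.75, 0, 8.5], [0, 0, 0, 4.9, -3.75, 0, 8.5], [0, 0, 0, 4.9, -3.75, 0, 8.5], [0, 0, 0.18, 4.9, -3.75, 0, 8.5]])

```text
t: 1.15
tcp_pos: [0.4634, -0.2144, 0.2289]
eef_rot: [[0.996, 0.089, 0.001], [0.089, -0.996, -0.0], [0.001, 0.001, -1.0]]
contact_force: [0.1, -0.5, -0.9]
width: 0.0851
```

drive_tool(commands=[[0, 0, 0.05, 3.5, -5, 0, 8.5], [0, 0, 0, 0, 0, 0, 8.5], [0, 0, 0, 0, 0, 0, 8.5]])

```text
t: 1.52
tcp_pos: [0.4959, -0.1568, 0.2284]
eef_rot: [[0.999, 0.044, 0.001], [0.044, -0.999, -0.0], [0.001, 0.0, -1.0]]
contact_force: [-0.0, 0.3, 0.2]
width: 0.0851
```

Run:
```python
from h import *
s=manip.read_state();print(s["tcp_pos"],np.round(s["eef_rot"],3).tolist())
m=manip.camera_model("wrist");im=manip.camera("wrist");cv2.imwrite("pics/w1.png",im[:,:,::-1])
import json;json.dump({k:np.array(v).tolist() for k,v in m.items()},open("w1.json","w"))
cv2.imwrite("pics/t1.png",manip.camera("top")[:,:,::-1])
```

```text
[ 0.49586603 -0.15682549  0.22843752] [[0.999, 0.044, 0.001], [0.044, -0.999, -0.0], [0.001, 0.0, -1.0]]
```

View pics/w1.png

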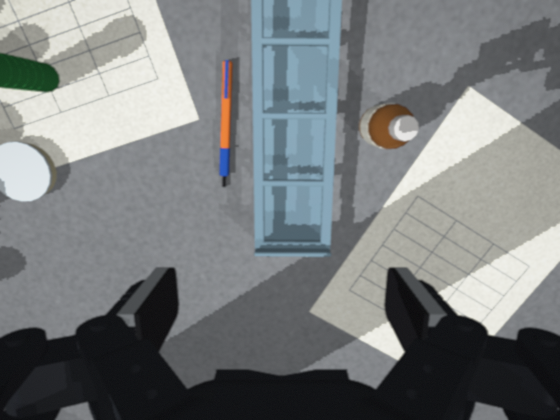

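Run:
```python
import cv2
a=cv2.imread("pics/w1.png")[0:265,235:355]
a=cv2.resize(a,None,fx=2.25,fy=2.25,interpolation=2);cv2.imwrite("pics/w1z.png",a)
```

```text
(no output)
```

View pics/w1z.png

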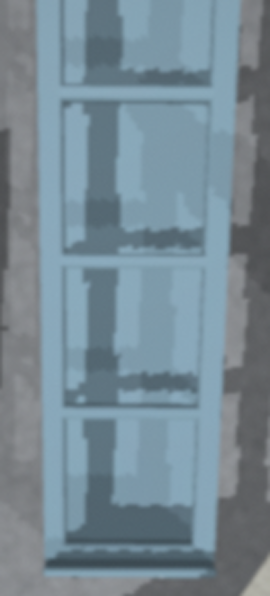

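Run:
```python
from h import *
import json
m=json.load(open("w1.json"))
for xc,r in((138,93),(135.5,261),(132.5,413)): print(ray(m,(235+xc/2.25,r/2.25),.032).round(4))
for xc,r in((40,93),(237,93),(44,413),(222,413)): print(ray(m,(235+xc/2.25,r/2.25),.032).round(4))
```

```text
[ 0.6275 -0.1626  0.032 ]
[ 0.564  -0.1651  0.032 ]
[ 0.5001 -0.1674  0.032 ]
[ 0.6258 -0.1241  0.032 ]
[ 0.6293 -0.2014  0.032 ]
[ 0.4984 -0.1288  0.032 ]
[ 0.5019 -0.2064  0.032 ]
```

drive_tool(commands=[[0, 0, 0, 0, -5.9, 0, 8.5], [0, 0, 0, 0, -5.9, 0, 8.5], [0, 0, 0, 0, -5.9, 0, 8.5], [0, 0, 0, 0, -5.9, 0, 8.5], [0, 0, 0, 0, -5.9, 0, 8.5], [0, 0, 0.1, 0, -5.9, 0, 8.5], [0, 0, 0.1, 0, 0, 0, 8.5], [0, 0, 0, 0, 0, 0, 8.5]])

```text
t: 2.62
tcp_pos: [0.4876, 0.1914, 0.2283]
eef_rot: [[0.982, -0.188, 0.007], [-0.188, -0.982, -0.003], [0.007, 0.002, -1.0]]
contact_force: [-0.4, 0.0, 0.8]
width: 0.0848
```

Run:
```python
from h import *
s=manip.read_state();print(s["tcp_pos"],np.round(s["eef_rot"],3).tolist(),s["joint_pos"])
m=manip.camera_model("wrist");im=manip.camera("wrist");cv2.imwrite("pics/w2.png",im[:,:,::-1])
import json;json.dump({k:np.array(v).tolist() for k,v in m.items()},open("w2.json","w"))
```

```text
[0.48763812 0.19140958 0.2282901 ] [[0.982, -0.188, 0.007], [-0.188, -0.982, -0.003], [0.007, 0.002, -1.0]] [ 0.16279402  0.39388734  1.69178544 -0.0044906   1.04979387  1.92495561]
```

View pics/w2.png

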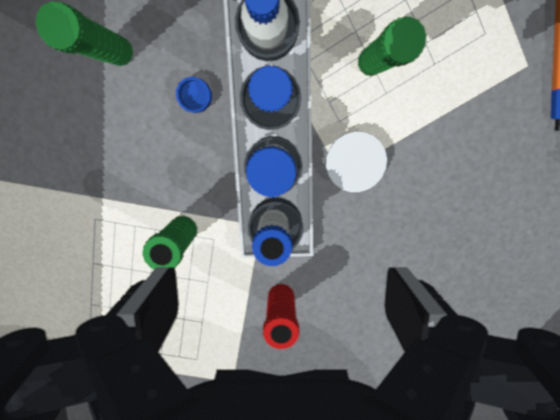

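Run:
```python
from h import *
import json
m=json.load(open("w2.json"));im=cv2.imread("pics/w2.png")[:,:,::-1].copy()
for c in blobs(im,(105,120,60),(130,255,255),100):
    (u,v),r=cv2.minEnclosingCircle(c);x,y,w,h=cv2.boundingRect(c)
    if u>220: print("blue",(x,y,w,h),np.round((u,v,r),1),[(z,np.round(ray(m,(u,v),z)[:2],4).tolist(), round(r/m["fx"]*(m["cam_to_world"][2][3]-z)*2000,1)) for z in(.1,.106,.074,.084)])
```

```text
blue (252, 226, 41, 40) [271.6 245.   20.8] [(0.1, [0.4559, 0.207], 32.1), (0.106, [0.458, 0.2064], 31.4), (0.074, [0.4465, 0.2096], 35.2), (0.084, [0.4501, 0.2086], 34.0)]
blue (246, 146, 51, 52) [270.5 171.2  26. ] [(0.1, [0.5158, 0.196], 40.2), (0.106, [0.5166, 0.1956], 39.3), (0.074, [0.5121, 0.1975], 44.1), (0.084, [0.5135, 0.1969], 42.6)]
blue (551, 90, 9, 30) [557.5 104.5  14.6] [(0.1, [0.5245, -0.022], 22.5), (0.106, [0.5252, -0.0176], 22.0), (0.074, [0.5217, -0.0415], 24.7), (0.084, [0.5228, -0.034], 23.9)]
blue (247, 66, 46, 47) [269.8  88.6  23.5] [(0.1, [0.5753, 0.1847], 36.3), (0.106, [0.5748, 0.1846], 35.5), (0.074, [0.5774, 0.1851], 39.8), (0.084, [0.5766, 0.1849], 38.5)]
blue (244, 0, 35, 23) [261.    5.1  17.8] [(0.1, [0.6299, 0.1799], 27.5), (0.106, [0.6282, 0.1799], 26.9), (0.074, [0.6372, 0.1799], 30.1), (0.084, [0.6344, 0.1799], 29.1)]
```

drive_tool(commands=[[0, -0.007, -0.02, -4.2, -0.9, 0, 7], [0, 0, 0, 0, 0, 5, 7], [0, 0, 0, 0, 0, 4, 7], [0, 0, 0, 0, 0, 0, 7]], newtons=30)

```text
t: 3.18
tcp_pos: [0.4513, 0.2026, 0.138]
eef_rot: [[0.985, -0.174, 0.005], [-0.174, -0.985, -0.0], [0.005, -0.001, -1.0]]
contact_force: [0.2, 0.8, -0.8]
width: 0.07
```

Run:
```python
from h import *
s=manip.read_state();print(s["tcp_pos"],np.round(s["eef_rot"],3).tolist())
m=manip.camera_model("wrist");im=manip.camera("wrist");cv2.imwrite("pics/w3.png",im[:,:,::-1])
for c in blobs(im,(105,120,60),(130,255,255),300):
    (u,v),r=cv2.minEnclosingCircle(c);z=.084
    print(np.round((u,v,r),1),np.round(ray(m,(u,v),z)[:2],4), round(r/m["fx"]*(m["cam_to_world"][2][3]-z)*2000,1))
```

```text
[0.45131981 0.20260359 0.13801609] [[0.985, -0.174, 0.005], [-0.174, -0.985, -0.0], [0.005, -0.001, -1.0]]
[274.6 238.7  30. ] [0.4498 0.2085] 33.7
[275.3 129.4  38.7] [0.5119 0.1968] 43.4
[277.    1.5  32. ] [0.5728 0.185 ] 35.9
[168.8  26.6  28.7] [0.5712 0.241 ] 32.2
```

View pics/w3.png

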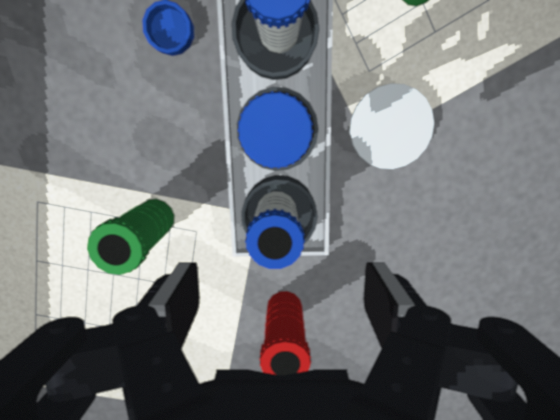

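drive_tool(commands=[[0, 0, 0, -0.2, -0.55, 3, 7], [0, 0, 0, 0, 0, 4.0, 7], [0, 0, 0, 0, 0, 1.7, 7], [0, 0, 0, 0, 0, 0, 7]])

```text
t: 3.72
tcp_pos: [0.4624, 0.2076, 0.0578]
eef_rot: [[0.984, -0.177, 0.026], [-0.177, -0.984, 0.004], [0.025, -0.008, -1.0]]
contact_force: [0.1, 0.6, -0.3]
width: 0.0699
```

drive_tool(commands=[[0.004, -0.025, 0, -1.2, 0, 0, 7], [0, 0, 0, 0, 0, 0, 7]])

```text
t: 3.98
tcp_pos: [0.452, 0.2098, 0.0603]
eef_rot: [[0.984, -0.178, 0.006], [-0.178, -0.984, 0.014], [0.003, -0.015, -1.0]]
contact_force: [0.2, -0.2, -0.3]
width: 0.0696
```

Run:
```python
from h import *
s=manip.read_state();print({k:np.round(v,3).tolist() for k,v in s.items()})
cv2.imwrite("pics/w4.png",manip.camera("wrist")[:,:,::-1])
```

```text
{'t': 3.975, 'joint_pos': [0.202, 0.645, 1.892, 0.022, 0.597, 1.933], 'qd': [-0.006, -0.017, -0.029, -0.001, -0.006, -0.001], 'joint_efforts': [-0.015, -38.508, -7.152, 0.055, 0.02, -0.023], 'tcp_pos': [0.452, 0.21, 0.06], 'eef_rot': [[0.984, -0.178, 0.006], [-0.178, -0.984, 0.014], [0.003, -0.015, -1.0]], 'contact_force': [0.152, -0.214, -0.345], 'moment': [-0.014, -0.031, -0.016], 'width': 0.07}
```

View pics/w4.png

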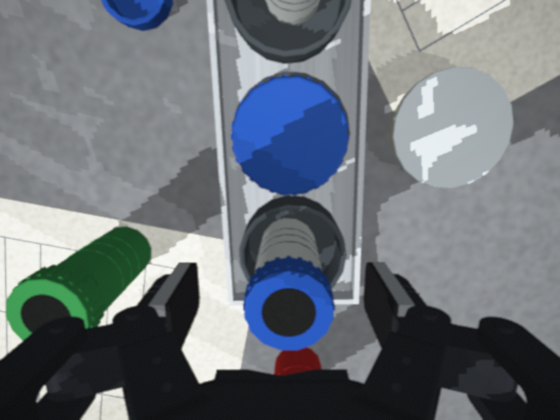

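drive_tool(commands=[[-0.014, -0.004, 0, -0.2, 0.1, 0.8, 7], [0, 0, 0, 0, 0, 0, 7], [0, 0, 0, 0, 0, 0, 3], [0, 0, 0, 0, 0, 0, 3], [0, 0, 0, 0, 0, 0, 3], [0, 0, 0, 0, 0, 0, 3]], newtons=30)

```text
t: 4.78
tcp_pos: [0.4514, 0.2096, 0.053]
eef_rot: [[0.984, -0.177, 0.003], [-0.177, -0.984, 0.0], [0.003, -0.001, -1.0]]
contact_force: [-0.1, -0.8, 0.1]
width: 0.0339
```

drive_tool(commands=[[0, 0, 0, 0, 0, -1, 3], [0, 0, 0, 0, 0, -3, 3], [0, 0, 0, 0, 0, -3, 3], [0, 0, 0, 0, 0, -3, 3], [0, 0, 0, 0, 0, -2.5, 3], [0, 0, 0, 0, 0, 0, 3]])

```text
t: 5.52
tcp_pos: [0.4504, 0.2095, 0.1835]
eef_rot: [[0.984, -0.177, 0.003], [-0.177, -0.984, 0.001], [0.002, -0.001, -1.0]]
contact_force: [-0.3, 0.6, -1.3]
width: 0.034
```

Run:
```python
from h import *
cv2.imwrite("pics/w5.png",manip.camera("wrist")[:,:,::-1])
```

```text
(no output)
```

View pics/w5.png

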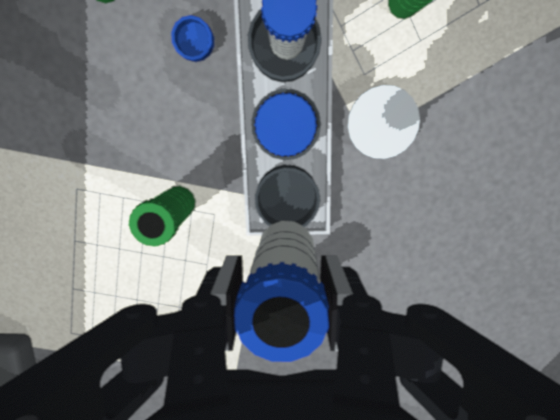

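drive_tool(commands=[[0, 0, 0, 0.7, 3, 0, 3], [0, 0, 0, 1.2, 5.2, 0, 3], [0, 0, 0, 1.2, 5.2, 0, 3], [0, 0, 0, 1.2, 5.2, 0, 3], [0, 0, 0, 1.2, 5.2, 0, 3], [0, 0, 0, 1.2, 5.2, 0, 3], [0, 0, -0.1, 0.7, 3, 0, 3], [0, 0, -0.1, 0, 0, 0, 3]])

```text
t: 6.58
tcp_pos: [0.4617, -0.1276, 0.173]
eef_rot: [[0.999, 0.03, -0.014], [0.03, -1.0, 0.005], [-0.014, -0.005, -1.0]]
contact_force: [-0.4, -0.3, 0.1]
width: 0.0339
```

drive_tool(commands=[[-0.005, 0.014, -0.008, 0.6, 4.1, 0, 3], [0, 0, 0, 0, 0, 0, 3], [0, 0, 0, 0, 0, 0, 3]])

```text
t: 6.95
tcp_pos: [0.4662, -0.1683, 0.1686]
eef_rot: [[0.999, 0.037, -0.008], [0.037, -0.999, 0.006], [-0.007, -0.006, -1.0]]
contact_force: [-0.1, -0.7, -1.0]
width: 0.0339
```

```bash
cat > pose.py <<'E'
from h import *
import sys
s=manip.read_state();R=np.array(s["eef_rot"]);p=np.array(s["tcp_pos"])
t=np.array([float(a) for a in sys.argv[1:4]]);yaw=np.radians(float(sys.argv[4]))
d=t-p;print("t",s["t"],"pos",p.round(4),"w",round(s["width"],4),"shift cm",(R.T@d*100).round(2))
Rt=np.array([[np.cos(yaw),np.sin(yaw),0],[np.sin(yaw),-np.cos(yaw),0],[0,0,-1]])
print("turn",cv2.Rodrigues(R.T@Rt)[0].ravel().round(3))
E
python3 pose.py .469 -.1686 .06 2.2
python3 -c "
from h import *
cv2.imwrite('pics/w6.png',manip.camera('wrist')[:,:,::-1])"
```

```text
t 6.95 pos [ 0.4662 -0.1683  0.1686] w 0.0339 shift cm [ 0.36  0.1  10.86]
turn [-0.006  0.007 -0.002]
```

View pics/w6.png

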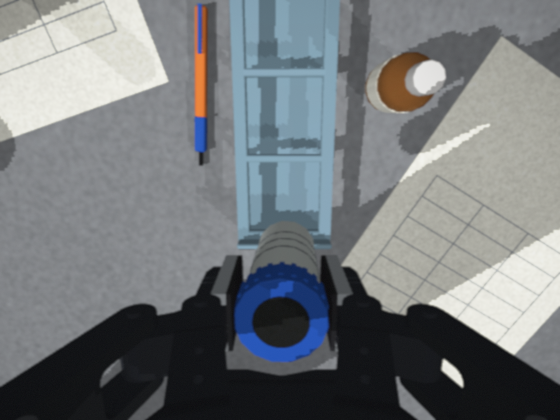

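drive_tool(commands=[[-0.006, 0.007, 0, 0.3, 0, 3, 3], [0, 0, 0, 0, 0, 3, 3], [0, 0, 0, 0, 0, 2, 3], [0, 0, 0, 0, 0, 0, 3], [0, 0, 0, 0, 0, 0, 3]])

```text
t: 7.62
tcp_pos: [0.4691, -0.1641, 0.0869]
eef_rot: [[0.999, 0.042, -0.0], [0.042, -0.999, 0.0], [-0.0, -0.0, -1.0]]
contact_force: [0.4, -0.3, 0.1]
width: 0.0339
```

```bash
python3 pose.py .469 -.1686 .052 2.2
python3 -c "
from h import *
cv2.imwrite('pics/w7.png',manip.camera('wrist')[:,:,::-1])"
```

```text
t 7.625 pos [ 0.4691 -0.1641  0.0869] w 0.0339 shift cm [-0.02  0.45  3.49]
turn [-0.     0.     0.004]
```

View pics/w7.png

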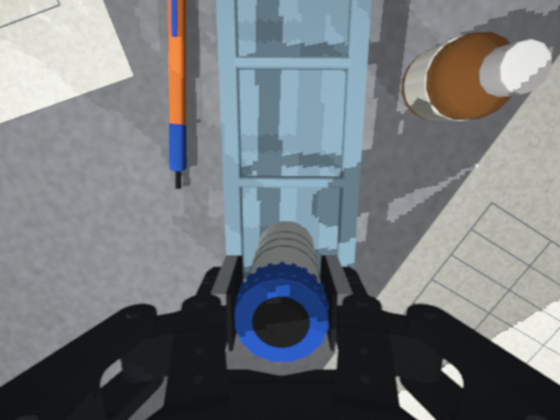

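drive_tool(commands=[[0, 0, 0, 0, 0.45, 0, 3], [0, 0, 0, 0, 0, 1, 3], [0, 0, 0, 0, 0, 1, 3], [0, 0, 0, 0, 0, 0, 3]])

```text
t: 8.18
tcp_pos: [0.4704, -0.1697, 0.0675]
eef_rot: [[0.999, 0.042, 0.003], [0.042, -0.999, -0.002], [0.003, 0.002, -1.0]]
contact_force: [1.3, 0.6, -1.3]
width: 0.0339
```

```bash
python3 pose.py .469 -.1686 .051 2.2
```

```text
t 8.175 pos [ 0.4704 -0.1697  0.0675] w 0.0339 shift cm [-0.14 -0.12  1.65]
turn [ 0.002 -0.003  0.004]
```

drive_tool(commands=[[0, 0, 0, 0, 0, 0.7, 3], [0, 0, 0, 0, 0, 0.6, 3], [0, 0, 0, -0.1, 0, 0.2, 3], [0, 0, 0, 0, 0, 0, 3]])

```text
t: 8.68
tcp_pos: [0.4692, -0.1697, 0.051]
eef_rot: [[0.999, 0.042, 0.003], [0.042, -0.999, -0.002], [0.002, 0.002, -1.0]]
contact_force: [-0.4, -0.2, -0.3]
width: 0.0338
```

drive_tool(commands=[[0, 0, 0, 0, 0, 0.1, 3], [0, 0, 0, 0, 0, 0, 3]])

```text
t: 8.93
tcp_pos: [0.4698, -0.1699, 0.0512]
eef_rot: [[0.999, 0.042, 0.004], [0.042, -0.999, -0.003], [0.004, 0.003, -1.0]]
contact_force: [-0.3, 0.3, -0.6]
width: 0.0339
```

drive_tool(commands=[[0, 0, 0, 0, 0, 0.15, 3], [0, 0, 0, 0, 0, 0, 3]])

```text
t: 9.18
tcp_pos: [0.4706, -0.1702, 0.0511]
eef_rot: [[0.999, 0.042, 0.006], [0.042, -0.999, -0.004], [0.006, 0.004, -1.0]]
contact_force: [-1.4, 0.9, -0.2]
width: 0.0334
```

drive_tool(commands=[[0, 0, 0, 0, 0, 0, 4.5], [0, 0, 0, 0, 0, 0, 6], [0, 0, 0, 0, 0, 0, 6.5], [0, 0, 0, 0, 0, 0, 6.5], [0, 0, 0, 0, 0, -3, 6.5], [0, 0, 0, 0, 0, -5, 6.5], [0, 0, 0, 0, 0, -5, 6.5], [0, 0, 0, 0, 0, 0, 6.5]])

```text
t: 10.18
tcp_pos: [0.4697, -0.1699, 0.1832]
eef_rot: [[0.999, 0.041, 0.004], [0.041, -0.999, -0.003], [0.004, 0.003, -1.0]]
contact_force: [0.2, -0.5, -0.5]
width: 0.0652
```

```bash
python3 pose.py .512 .197 .2 -10
python3 -c "
from h import *
m=manip.camera_model('wrist');im=manip.camera('wrist');cv2.imwrite('pics/w8.png',im[:,:,::-1])
for c in blobs(im,(105,120,60),(130,255,255),300):
    (u,v),r=cv2.minEnclosingCircle(c);print(u,v,r,ray(m,(u,v),.082),r/m['fx']*(m['cam_to_world'][2][3]-.082)*2)
"
```

```text
t 10.175 pos [ 0.4697 -0.1699  0.1832] w 0.0652 shift cm [  5.76 -36.48  -1.76]
turn [ 0.002 -0.004  0.216]
285.23583984375 215.23585510253906 24.9119873046875 [ 0.46872077 -0.17156554  0.082     ] 0.03463547119700721
200.0 139.5 16.77060890197754 [ 0.519888   -0.11110025  0.082     ] 0.02331640324300503
```

View pics/w8.png

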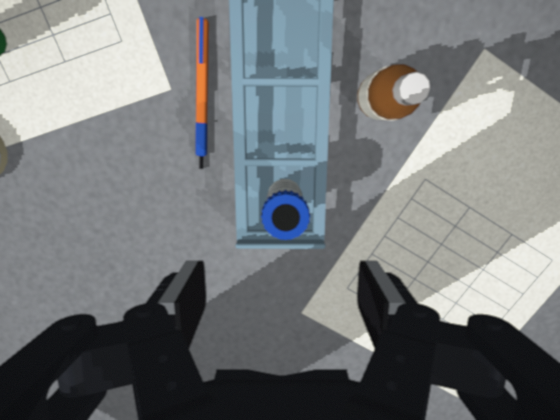

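drive_tool(commands=[[0, 0, 0, 0.9, -5.5, 0, 7], [0, 0, 0, 0.9, -5.6, 0, 7], [0, 0, 0, 0.9, -5.6, 0, 7], [0, 0, 0, 0.9, -5.6, 0, 7], [0, 0, 0, 0.9, -5.6, 0, 7], [0, 0, 0, 0.9, -5.6, 0, 7], [0, 0, 0.11, 0.5, -3, 0, 7], [0, 0, 0.1, 0, 0, 0, 7]])

```text
t: 11.22
tcp_pos: [0.5075, 0.2077, 0.1668]
eef_rot: [[0.984, -0.179, -0.023], [-0.179, -0.984, -0.0], [-0.023, 0.005, -1.0]]
contact_force: [-0.2, 0.5, -0.3]
width: 0.07
```

```bash
python3 pose.py .512 .197 .12 -10
```

```text
t 11.225 pos [0.5075 0.2077 0.1668] w 0.07 shift cm [0.74 0.95 4.67]
turn [ 0.005  0.023 -0.006]
```

drive_tool(commands=[[0.005, 0.023, 0, 0.7, 0.95, 3, 7], [0, 0, 0, 0, 0, 1, 7], [0, 0, 0, 0, 0, 0, 7], [0, 0, 0, 0, 0, 0, 7]])

```text
t: 11.72
tcp_pos: [0.509, 0.1978, 0.1212]
eef_rot: [[0.984, -0.178, -0.009], [-0.178, -0.984, -0.001], [-0.008, 0.002, -1.0]]
contact_force: [0.3, -0.1, 1.3]
width: 0.07
```

```bash
python3 pose.py .5115 .197 .045 -10
```

```text
t 11.725 pos [0.509  0.1978 0.1212] w 0.07 shift cm [0.32 0.01 7.62]
turn [ 0.002  0.008 -0.004]
```

drive_tool(commands=[[0.002, 0.008, 0, 0.3, 0, 2, 7], [0, 0, 0, 0, 0, 2, 7], [0, 0, 0, 0, 0, 1.5, 7], [0, 0, 0, 0, 0, 0, 7]])

```text
t: 12.22
tcp_pos: [0.5151, 0.1978, 0.0678]
eef_rot: [[0.984, -0.178, 0.007], [-0.178, -0.984, 0.001], [0.007, -0.002, -1.0]]
contact_force: [-0.5, 0.0, 1.3]
width: 0.0702
```

```bash
python3 pose.py .5115 .197 .045 -10
```

```text
t 12.225 pos [0.5151 0.1978 0.0678] w 0.0702 shift cm [-0.36  0.14  2.28]
turn [-0.002 -0.007 -0.005]
```

drive_tool(commands=[[-0.002, -0.007, 0, -0.3, 0.1, 1.5, 7], [0, 0, 0, -0.2, 0, 0.7, 7], [0, 0, 0, 0, 0, 0, 7], [0, 0, 0, 0, 0, 0, 4], [0, 0, 0, 0, 0, 0, 4], [0, 0, 0, 0, 0, 0, 4], [0, 0, 0, 0, 0, 0, 4]])

```text
t: 13.1
tcp_pos: [0.5112, 0.198, 0.0463]
eef_rot: [[0.984, -0.178, 0.003], [-0.178, -0.984, 0.001], [0.003, -0.002, -1.0]]
contact_force: [0.5, 0.1, -1.2]
width: 0.0424
```

```bash
python3 pose.py .5115 .197 .045 -10
python3 -c "
from h import *
cv2.imwrite('pics/w9.png',manip.camera('wrist')[:,:,::-1])"
```

```text
t 13.1 pos [0.5112 0.198  0.0463] w 0.0424 shift cm [0.05 0.09 0.13]
turn [-0.002 -0.003 -0.005]
```

View pics/w9.png

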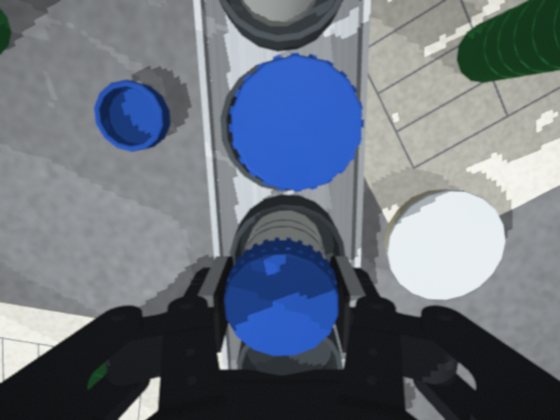

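drive_tool(commands=[[0, 0, 0, 0, 0, -1, 4], [0, 0, 0, 0, 0, -3, 4], [0, 0, 0, 0, 0, -3, 4], [0, 0, 0, 0, 0, -3, 4], [0, 0, 0, 0, 0, -2.5, 4], [0, 0, 0, 0, 0, 0, 4]])

```text
t: 13.9
tcp_pos: [0.5107, 0.1979, 0.1775]
eef_rot: [[0.984, -0.178, 0.004], [-0.178, -0.984, 0.001], [0.004, -0.002, -1.0]]
contact_force: [-0.3, 0.0, -0.8]
width: 0.0421
```

```bash
python3 pose.py .532 -.1655 .16 2.2
python3 -c "
from h import *
cv2.imwrite('pics/w10.png',manip.camera('wrist')[:,:,::-1])"
```

```text
t 13.9 pos [0.5107 0.1979 0.1775] w 0.0421 shift cm [ 8.58 35.38  1.71]
turn [-0.002 -0.004 -0.218]
```

View pics/w10.png

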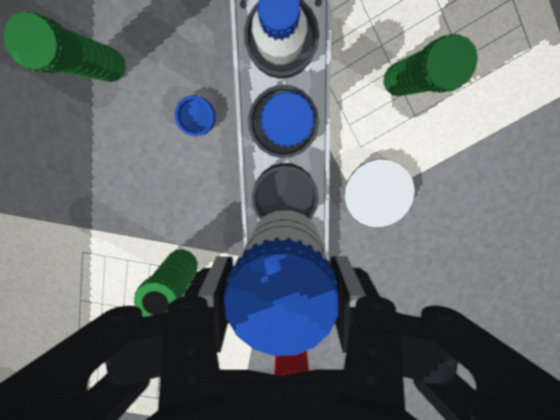

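drive_tool(commands=[[0, 0, 0, 0.8, 3.2, 0, 4], [0, 0, 0, 1.3, 5.3, 0, 4], [0, 0, 0, 1.3, 5.3, 0, 4], [0, 0, 0, 1.3, 5.3, 0, 4], [0, 0, 0, 1.3, 5.3, 0, 4], [0, 0, 0, 1.3, 5.3, 0, 4], [0, 0, -0.11, 0.8, 3.5, 0, 4], [0, 0, -0.1, 0, 0, 0, 4]])

```text
t: 14.95
tcp_pos: [0.5256, -0.1525, 0.1647]
eef_rot: [[0.999, 0.039, -0.015], [0.039, -0.999, 0.006], [-0.015, -0.006, -1.0]]
contact_force: [-0.3, -0.4, 0.3]
width: 0.0419
```

```bash
python3 pose.py .532 -.1655 .12 2.2
```

```text
t 14.95 pos [ 0.5256 -0.1525  0.1647] w 0.0419 shift cm [0.65 1.36 4.45]
turn [-0.006  0.015  0.001]
```

drive_tool(commands=[[-0.006, 0.015, 0, 0.6, 1.3, 2, 4], [0, 0, 0, 0, 0, 2, 4], [0, 0, 0, 0, 0, 2, 4], [0, 0, 0, 0, 0, 1.5, 4], [0, 0, 0, 0, 0, 0, 4], [0, 0, 0, 0, 0, 0, 4]])

```text
t: 15.7
tcp_pos: [0.5276, -0.1649, 0.0808]
eef_rot: [[0.999, 0.037, -0.01], [0.037, -0.999, 0.006], [-0.009, -0.006, -1.0]]
contact_force: [-1.1, -0.1, -0.2]
width: 0.042
```

```bash
python3 pose.py .532 -.1655 .045 2.2
python3 -c "
from h import *
cv2.imwrite('pics/w11.png',manip.camera('wrist')[:,:,::-1])"
```

```text
t 15.7 pos [ 0.5276 -0.1649  0.0808] w 0.042 shift cm [0.47 0.1  3.57]
turn [-0.006  0.009 -0.001]
```

View pics/w11.png

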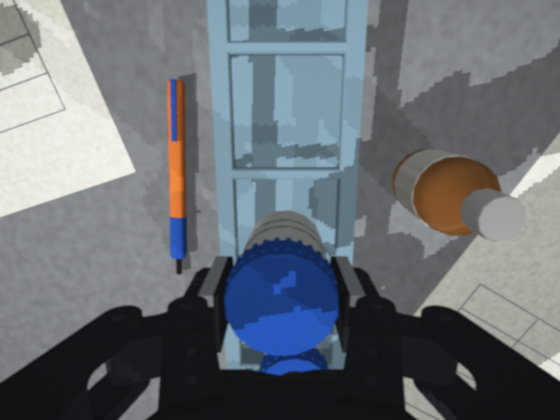

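drive_tool(commands=[[-0.006, 0.009, 0, 0.5, 0.2, 0, 4], [0, 0, 0, 0, 0, 0, 4]])

```text
t: 16.0
tcp_pos: [0.5339, -0.1671, 0.0822]
eef_rot: [[0.999, 0.037, 0.003], [0.037, -0.999, -0.001], [0.003, 0.002, -1.0]]
contact_force: [-0.9, 0.4, -0.3]
width: 0.0419
```

```bash
python3 pose.py .532 -.166 .045 2.2
```

```text
t 16.0 pos [ 0.5339 -0.1671  0.0822] w 0.0419 shift cm [-0.2  -0.13  3.72]
turn [ 0.002 -0.003 -0.001]
```

drive_tool(commands=[[0.001, -0.002, 0, -0.2, -0.1, 1, 4], [0, 0, 0, 0, 0, 1, 4], [0, 0, 0, 0, 0, 0.5, 4], [0, 0, 0, 0, 0, 0, 4]])

```text
t: 16.5
tcp_pos: [0.5317, -0.1661, 0.0556]
eef_rot: [[0.999, 0.037, 0.001], [0.037, -0.999, -0.0], [0.001, 0.001, -1.0]]
contact_force: [-1.1, 0.0, -2.3]
width: 0.0418
```

```bash
python3 pose.py .532 -.166 .044 2.2
```

```text
t 16.5 pos [ 0.5317 -0.1661  0.0556] w 0.0418 shift cm [ 0.03 -0.01  1.16]
turn [ 0.001 -0.001 -0.001]
```

drive_tool(commands=[[0, 0, 0, 0, 0, 0.6, 4], [0, 0, 0, 0, 0, 0.4, 4], [0, 0, 0, 0, 0, 0.2, 4], [0, 0, 0, 0, 0, 0, 4]])

```text
t: 17.0
tcp_pos: [0.5324, -0.1664, 0.044]
eef_rot: [[0.999, 0.037, 0.002], [0.037, -0.999, -0.001], [0.002, 0.001, -1.0]]
contact_force: [-0.3, -0.0, 0.3]
width: 0.0424
```

drive_tool(commands=[[0, 0, 0, 0, 0, 0, 4.8], [0, 0, 0, 0, 0, 0, 6], [0, 0, 0, 0, 0, 0, 6.8], [0, 0, 0, 0, 0, 0, 6.8], [0, 0, 0, 0, 0, -3, 6.8], [0, 0, 0, 0, 0, -6, 6.8], [0, 0, 0, 0, 0, -6, 6.8], [0, 0, 0, 0, 0, 0, 6.5]])

```text
t: 18.0
tcp_pos: [0.5325, -0.1666, 0.1973]
eef_rot: [[0.999, 0.037, 0.001], [0.037, -0.999, -0.001], [0.001, 0.001, -1.0]]
contact_force: [0.0, -0.6, 0.2]
width: 0.0652
```

```bash
python3 pose.py .5735 .1843 .18 -10
python3 -c "
from h import *
m=manip.camera_model('wrist');im=manip.camera('wrist');cv2.imwrite('pics/w12.png',im[:,:,::-1])
for c in blobs(im,(105,120,60),(130,255,255),300):
    (u,v),r=cv2.minEnclosingCircle(c);print(u,v,r,ray(m,(u,v),.072),r/m['fx']*(m['cam_to_world'][2][3]-.072)*2)
"
```

```text
t 18.0 pos [ 0.5325 -0.1666  0.1973] w 0.0652 shift cm [  5.39 -34.92   1.71]
turn [ 0.001 -0.001  0.211]
286.0708923339844 283.3922424316406 22.74359703063965 [ 0.46501525 -0.17171991  0.072     ] 0.03473016059391948
283.0048522949219 202.3852996826172 27.57296371459961 [ 0.53485155 -0.16643193  0.072     ] 0.0421047495947226
```

View pics/w12.png

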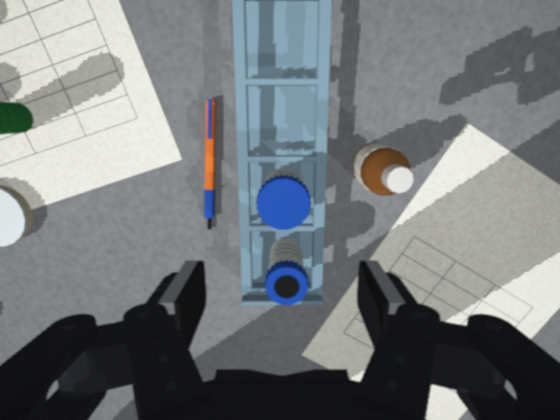

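drive_tool(commands=[[0, 0, 0, 0.9, -5.5, 0, 6.5], [0, 0, 0, 0.9, -5.6, 0, 6.5], [0, 0, 0, 0.9, -5.6, 0, 6.5], [0, 0, 0, 0.9, -5.6, 0, 6.5], [0, 0, 0, 0.9, -5.6, 0, 6.5], [0, 0, 0, 0.9, -5.6, 0, 6.5], [0, 0, 0.11, 0.4, -1.5, 0, 6.5], [0, 0, 0.1, 0, 0, 0, 6.5]])

```text
t: 19.05
tcp_pos: [0.57, 0.196, 0.1798]
eef_rot: [[0.983, -0.182, -0.029], [-0.182, -0.983, 0.002], [-0.028, 0.003, -1.0]]
contact_force: [-0.4, -0.3, -0.6]
width: 0.0649
```

```bash
python3 pose.py .5735 .1843 .16 -10
```

```text
t 19.05 pos [0.57   0.196  0.1798] w 0.0649 shift cm [0.61 1.07 1.97]
turn [ 0.003  0.028 -0.009]
```

drive_tool(commands=[[0.003, 0.028, -0.008, 0.5, 1.05, 1, 6.5], [0, 0, 0, 0, 0, 1, 6.5], [0, 0, 0, 0, 0, 0, 6.5]])

```text
t: 19.42
tcp_pos: [0.569, 0.1853, 0.1534]
eef_rot: [[0.985, -0.174, -0.011], [-0.174, -0.985, -0.001], [-0.011, 0.003, -1.0]]
contact_force: [-0.0, 0.7, -0.7]
width: 0.0652
```

```bash
python3 pose.py .5735 .1843 .078 -10
python3 -c "
from h import *
m=manip.camera_model('wrist');im=manip.camera('wrist');cv2.imwrite('pics/w13.png',im[:,:,::-1])
for c in blobs(im,(105,120,60),(130,255,255),300):
    (u,v),r=cv2.minEnclosingCircle(c);print(u,v,r,[(ray(m,(u,v),z).round(4),r/m['fx']*(m['cam_to_world'][2][3]-z)*2) for z in (.106,.1)])
"
```

```text
t 19.425 pos [0.569  0.1853 0.1534] w 0.0652 shift cm [0.54 0.   7.53]
turn [0.003 0.011 0.   ]
283.0 222.9534912109375 29.03380012512207 [(array([0.5776, 0.1842, 0.106 ]), np.float64(0.031266921087220206)), (array([0.5757, 0.1845, 0.1   ]), np.float64(0.03226316160834988))]
188.71499633789062 185.88148498535156 21.12054443359375 [(array([0.6076, 0.2315, 0.106 ]), np.float64(0.022745021088469288)), (array([0.6066, 0.2333, 0.1   ]), np.float64(0.02346973304840524))]
275.0605163574219 114.42356872558594 22.767091751098633 [(array([0.6365, 0.1781, 0.106 ]), np.float64(0.02451821181172749)), (array([0.6365, 0.1782, 0.1   ]), np.float64(0.02529942196172422))]
```

View pics/w13.png

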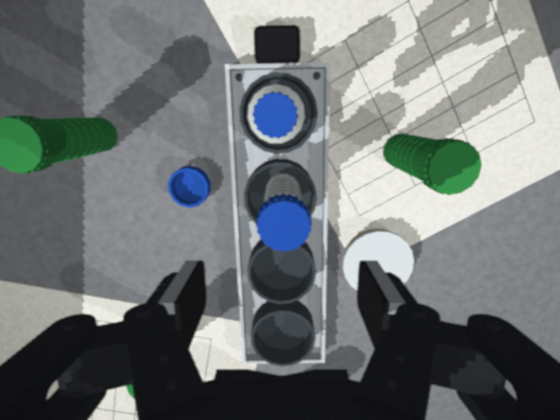

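drive_tool(commands=[[0.003, 0.011, 0, 0.6, 0, 1, 6.5], [0, 0, 0, 0, 0, 2, 6.5], [0, 0, 0, 0, 0, 2, 6.5], [0, 0, 0, 0, 0, 1, 6.5], [0, 0, 0, 0, 0, 0, 6.5]])

```text
t: 20.1
tcp_pos: [0.5784, 0.1842, 0.0917]
eef_rot: [[0.985, -0.174, 0.007], [-0.174, -0.985, 0.001], [0.006, -0.002, -1.0]]
contact_force: [-0.9, 1.1, -0.4]
width: 0.0649
```

```bash
python3 pose.py .575 .1843 .077 -10
```

```text
t 20.1 pos [0.5784 0.1842 0.0917] w 0.0649 shift cm [-0.34  0.06  1.47]
turn [-0.002 -0.006 -0.001]
```

drive_tool(commands=[[-0.002, -0.006, 0, -0.4, 0.05, 1, 6.5], [0, 0, 0, 0, 0, 0.5, 6.5], [0, 0, 0, 0, 0, 0, 6.5], [0, 0, 0, 0, 0, 0, 2.6], [0, 0, 0, 0, 0, 0, 2.6], [0, 0, 0, 0, 0, 0, 2.6], [0, 0, 0, 0, 0, 0, 2.6]])

```text
t: 20.98
tcp_pos: [0.5757, 0.1847, 0.0779]
eef_rot: [[0.985, -0.174, 0.004], [-0.174, -0.985, 0.0], [0.004, -0.001, -1.0]]
contact_force: [-0.0, -0.4, -0.6]
width: 0.0299
```

```bash
python3 pose.py .575 .1843 .077 -10
python3 -c "
from h import *
cv2.imwrite('pics/w14.png',manip.camera('wrist')[:,:,::-1])"
```

```text
t 20.975 pos [0.5757 0.1847 0.0779] w 0.0299 shift cm [-0.07  0.05  0.09]
turn [-0.001 -0.004 -0.001]
```

View pics/w14.png

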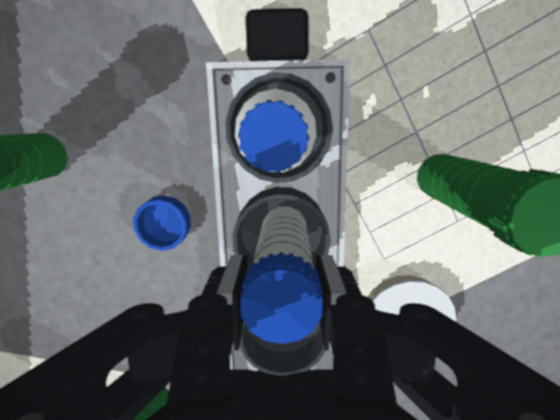

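drive_tool(commands=[[0, 0, 0, 0, 0, -1, 2.6], [0, 0, 0, 0, 0, -3, 2.6], [0, 0, 0, 0, 0, -3, 2.6], [0, 0, 0, 0, 0, -3, 2.6], [0, 0, 0, 0, 0, -3, 2.6], [0, 0, 0, 0, 0, 0, 2.6]])

```text
t: 21.78
tcp_pos: [0.5753, 0.1847, 0.2144]
eef_rot: [[0.985, -0.174, 0.006], [-0.174, -0.985, 0.0], [0.005, -0.001, -1.0]]
contact_force: [1.1, 0.1, -0.3]
width: 0.0303
```

```bash
python3 pose.py .5955 -.1635 .2 2.2
python3 -c "
from h import *
cv2.imwrite('pics/w15.png',manip.camera('wrist')[:,:,::-1])"
```

```text
t 21.775 pos [0.5753 0.1847 0.2144] w 0.0303 shift cm [ 8.05 33.94  1.43]
turn [-0.001 -0.006 -0.214]
```

View pics/w15.png

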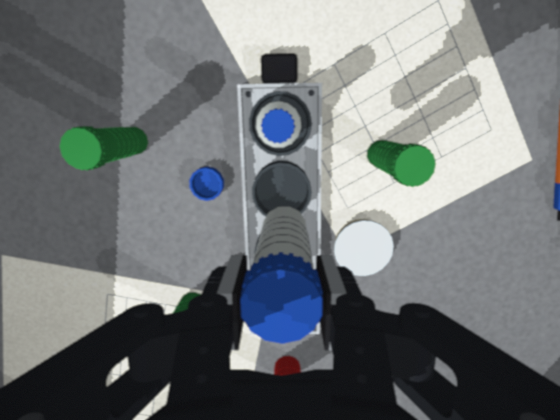

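drive_tool(commands=[[0, 0, 0, 0.8, 3.2, 0, 2.6], [0, 0, 0, 1.2, 5.0, 0, 2.6], [0, 0, 0, 1.2, 5.0, 0, 2.6], [0, 0, 0, 1.2, 5.0, 0, 2.6], [0, 0, 0, 1.2, 5.0, 0, 2.6], [0, 0, 0, 1.2, 5.0, 0, 2.6], [0, 0, -0.11, 0.8, 3.5, 0, 2.6], [0, 0, -0.1, 0, 0, 0, 2.6]])

```text
t: 22.82
tcp_pos: [0.5874, -0.1488, 0.1997]
eef_rot: [[0.999, 0.044, -0.019], [0.044, -0.999, 0.005], [-0.018, -0.006, -1.0]]
contact_force: [0.5, 0.7, -1.4]
width: 0.0302
```

```bash
python3 pose.py .5955 -.1638 .13 2.2
```

```text
t 22.825 pos [ 0.5874 -0.1488  0.1997] w 0.0302 shift cm [0.87 1.57 6.95]
turn [-0.006  0.018  0.005]
```

drive_tool(commands=[[-0.006, 0.018, 0.005, 0.8, 1.5, 2, 2.6], [0, 0, 0, 0, 0, 2, 2.6], [0, 0, 0, 0, 0, 2, 2.6], [0, 0, 0, 0, 0, 1.5, 2.6], [0, 0, 0, 0, 0, 0, 2.6], [0, 0, 0, 0, 0, 0, 2.6]])

```text
t: 23.58
tcp_pos: [0.5909, -0.1632, 0.115]
eef_rot: [[0.999, 0.036, -0.012], [0.037, -0.999, 0.006], [-0.012, -0.007, -1.0]]
contact_force: [0.1, -0.0, -0.4]
width: 0.0301
```

```bash
python3 pose.py .5955 -.1638 .1 2.2
python3 -c "
from h import *
cv2.imwrite('pics/w16.png',manip.camera('wrist')[:,:,::-1])"
```

```text
t 23.575 pos [ 0.5909 -0.1632  0.115 ] w 0.0301 shift cm [0.47 0.08 1.5 ]
turn [-0.007  0.012 -0.002]
```

View pics/w16.png

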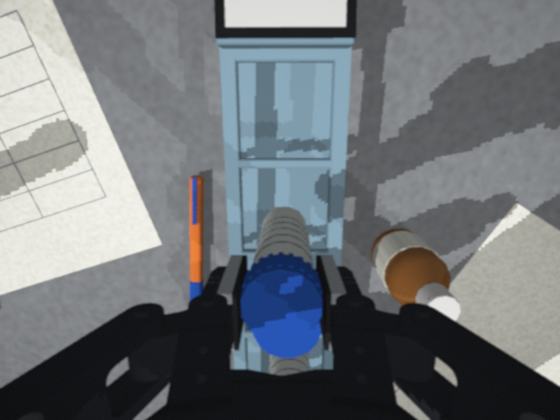

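drive_tool(commands=[[-0.007, 0.012, 0, 0.4, 0.1, 0.5, 2.6], [0, 0, 0, 0, 0, 1, 2.6], [0, 0, 0, 0, 0, 0.5, 2.6], [0, 0, 0, 0, 0, 0, 2.6]])

```text
t: 24.12
tcp_pos: [0.5962, -0.1643, 0.0954]
eef_rot: [[0.999, 0.037, 0.004], [0.037, -0.999, -0.002], [0.004, 0.002, -1.0]]
contact_force: [-0.1, -0.1, 0.1]
width: 0.03
```

```bash
python3 pose.py .5955 -.1638 .076 2.2
```

```text
t 24.125 pos [ 0.5962 -0.1643  0.0954] w 0.03 shift cm [-0.08 -0.06  1.94]
turn [ 0.002 -0.004 -0.001]
```

drive_tool(commands=[[0, -0.003, 0, 0, 0, 0.8, 2.6], [0, 0, 0, 0, 0, 0.7, 2.6], [0, 0, 0, 0, 0, 0.3, 2.6], [0, 0, 0, 0, 0, 0.2, 2.6], [0, 0, 0, 0, 0, 0, 2.6]])

```text
t: 24.75
tcp_pos: [0.5977, -0.1649, 0.0759]
eef_rot: [[0.999, 0.037, 0.004], [0.037, -0.999, -0.004], [0.004, 0.004, -1.0]]
contact_force: [-0.1, 0.2, -0.8]
width: 0.0299
```

```bash
python3 pose.py .5955 -.1638 .076 2.2
```

```text
t 24.75 pos [ 0.5977 -0.1649  0.0759] w 0.0299 shift cm [-0.22 -0.12 -0.01]
turn [ 0.004 -0.004 -0.002]
```

drive_tool(commands=[[0, 0, 0, 0, 0, 0, 3.6], [0, 0, 0, 0, 0, 0, 5], [0, 0, 0, 0, 0, 0, 6], [0, 0, 0, 0, 0, 0, 6], [0, 0, 0, 0, 0, -3, 6], [0, 0, 0, 0, 0, -6, 6], [0, 0, 0, 0, 0, -5, 6], [0, 0, 0, 0, 0, 0, 6]])

```text
t: 25.75
tcp_pos: [0.5969, -0.1645, 0.2183]
eef_rot: [[0.999, 0.036, 0.002], [0.036, -0.999, -0.002], [0.002, 0.003, -1.0]]
contact_force: [-0.3, -0.2, -0.1]
width: 0.0601
```

```bash
python3 pose.py .635 .1777 .18 -10
python3 -c "
from h import *
m=manip.camera_model('wrist');im=manip.camera('wrist');cv2.imwrite('pics/w17.png',im[:,:,::-1])
for c in blobs(im,(105,120,60),(130,255,255),300):
    (u,v),r=cv2.minEnclosingCircle(c);print(u,v,r,ray(m,(u,v),.104),r/m['fx']*(m['cam_to_world'][2][3]-.104)*2)
"
```

```text
t 25.75 pos [ 0.5969 -0.1645  0.2183] w 0.0601 shift cm [  5.05 -34.06   3.75]
turn [ 0.002 -0.002  0.211]
285.0 335.1000061035156 20.214200973510742 [ 0.48711835 -0.17040041  0.104     ] 0.029598789719925966
282.4459533691406 265.3216247558594 24.51462173461914 [ 0.55055701 -0.16584215  0.104     ] 0.03589571186797685
284.8112487792969 205.25497436523438 21.335216522216797 [ 0.59971473 -0.16576397  0.104     ] 0.031240244830736376
```

View pics/w17.png

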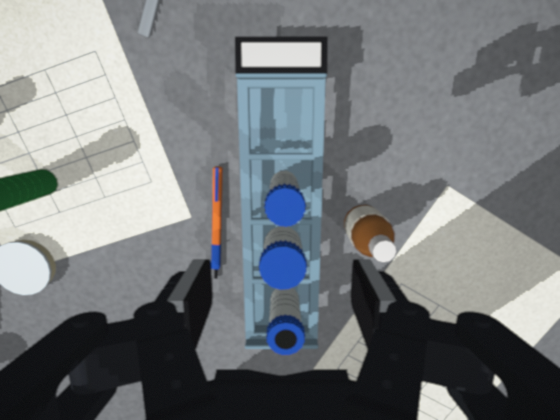

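drive_tool(commands=[[0, 0, 0, 0.9, -5.5, 0, 6], [0, 0, 0, 0.9, -5.6, 0, 6], [0, 0, 0, 0.9, -5.6, 0, 6], [0, 0, 0, 0.9, -5.6, 0, 6], [0, 0, 0, 0.9, -5.6, 0, 6], [0, 0, 0, 0.9, -5.4, 0, 6], [0, 0, 0.11, 0.2, -0.5, 0, 6], [0, 0, 0.1, 0, 0, 0, 6]])

```text
t: 26.8
tcp_pos: [0.6322, 0.1858, 0.198]
eef_rot: [[0.983, -0.182, -0.031], [-0.182, -0.983, 0.0], [-0.031, 0.006, -1.0]]
contact_force: [0.4, 0.2, 0.9]
width: 0.0601
```

```bash
python3 pose.py .635 .1777 .15 -10
```

```text
t 26.8 pos [0.6322 0.1858 0.198 ] w 0.0601 shift cm [0.56 0.72 4.79]
turn [ 0.006  0.031 -0.009]
```

drive_tool(commands=[[0.006, 0.031, -0.008, 0.5, 0.7, 2, 6], [0, 0, 0, 0, 0, 2, 6], [0, 0, 0, 0, 0, 0, 6], [0, 0, 0, 0, 0, 0, 6]])

```text
t: 27.3
tcp_pos: [0.6307, 0.1784, 0.1495]
eef_rot: [[0.985, -0.173, -0.012], [-0.173, -0.985, -0.001], [-0.011, 0.003, -1.0]]
contact_force: [-0.4, 0.4, 0.0]
width: 0.0604
```

```bash
python3 pose.py .635 .1777 .075 -10
python3 -c "
from h import *
m=manip.camera_model('wrist');im=manip.camera('wrist');cv2.imwrite('pics/w18.png',im[:,:,::-1])
for c in blobs(im,(105,120,60),(130,255,255),300):
    (u,v),r=cv2.minEnclosingCircle(c);print(u,v,r,[(ray(m,(u,v),z).round(4),r/m['fx']*(m['cam_to_world'][2][3]-z)*2) for z in (.1,.095)])
"
```

```text
t 27.3 pos [0.6307 0.1784 0.1495] w 0.0604 shift cm [ 0.52 -0.03  7.45]
turn [0.003 0.011 0.001]
197.77737426757812 256.9014587402344 20.424091339111328 [(array([0.6266, 0.2304, 0.1   ]), np.float64(0.022239355744038687)), (array([0.6247, 0.232 , 0.095 ]), np.float64(0.022823367806749192))]
281.64801025390625 221.22300720214844 24.61094856262207 [(array([0.6397, 0.178 , 0.1   ]), np.float64(0.02679833492686509)), (array([0.6382, 0.1782, 0.095 ]), np.float64(0.027502067131969125))]
```

View pics/w18.png

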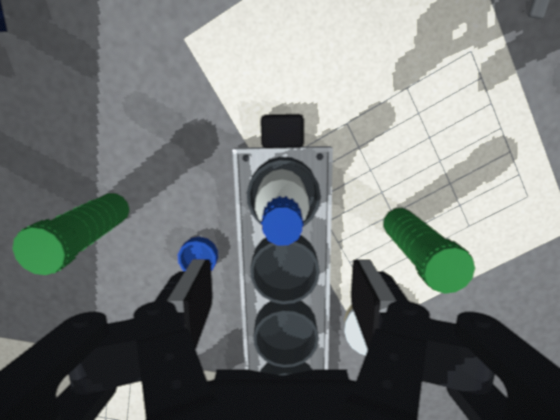

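drive_tool(commands=[[0.003, 0.011, 0, 0.7, 0, 1, 6], [0, 0, 0, 0, 0, 2, 6], [0, 0, 0, 0, 0, 2, 6], [0, 0, 0, 0, 0, 1, 6], [0, 0, 0, 0, 0, 0, 6]])

```text
t: 27.98
tcp_pos: [0.6413, 0.1768, 0.0893]
eef_rot: [[0.985, -0.173, 0.008], [-0.173, -0.985, 0.001], [0.007, -0.002, -1.0]]
contact_force: [0.3, -0.3, -0.2]
width: 0.06
```

```bash
python3 pose.py .637 .178 .0745 -10
```

```text
t 27.975 pos [0.6413 0.1768 0.0893] w 0.06 shift cm [-0.45 -0.04  1.47]
turn [-0.002 -0.007  0.   ]
```

drive_tool(commands=[[-0.002, -0.007, 0, -0.5, -0.05, 1, 6], [0, 0, 0, 0, 0, 0.5, 6], [0, 0, 0, 0, 0, 0, 6], [0, 0, 0, 0, 0, 0, 1.9], [0, 0, 0, 0, 0, 0, 1.9], [0, 0, 0, 0, 0, 0, 1.9], [0, 0, 0, 0, 0, 0, 1.9], [0, 0, 0, 0, 0, 0, 1.9]])

```text
t: 28.98
tcp_pos: [0.6378, 0.1785, 0.0755]
eef_rot: [[0.985, -0.173, 0.004], [-0.173, -0.985, 0.0], [0.004, -0.001, -1.0]]
contact_force: [0.6, 0.7, -0.5]
width: 0.0232
```

```bash
python3 pose.py .637 .178 .0745 -10
python3 -c "
from h import *
cv2.imwrite('pics/w19.png',manip.camera('wrist')[:,:,::-1])"
```

```text
t 28.975 pos [0.6378 0.1785 0.0755] w 0.0232 shift cm [-0.07  0.07  0.1 ]
turn [-0.001 -0.004  0.001]
```

View pics/w19.png

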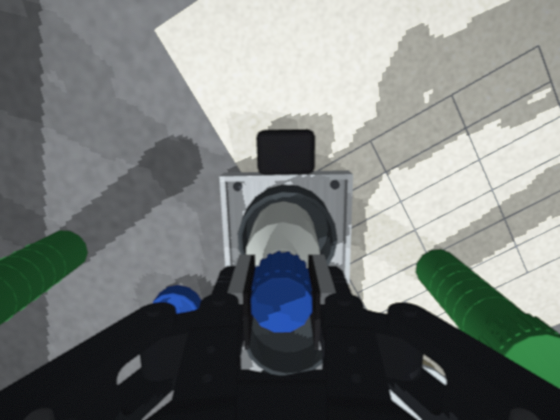

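Width 23.2 mm matches the 24 mm cap. Lift.

drive_tool(commands=[[0, 0, 0, 0, 0, -1, 1.9], [0, 0, 0, 0, 0, -3, 1.9], [0, 0, 0, 0, 0, -3, 1.9], [0, 0, 0, 0, 0, -3, 1.9], [0, 0, 0, 0, 0, -3, 1.9], [0, 0, 0, 0, 0, 0, 1.9]])

```text
t: 29.78
tcp_pos: [0.6376, 0.1785, 0.2122]
eef_rot: [[0.985, -0.173, 0.006], [-0.173, -0.985, 0.0], [0.006, -0.002, -1.0]]
contact_force: [0.2, 0.1, -1.2]
width: 0.0229
```

```bash
python3 pose.py .6598 -.1614 .2 2.2
python3 -c "
from h import *
cv2.imwrite('pics/w20.png',manip.camera('wrist')[:,:,::-1])"
```

```text
t 29.775 pos [0.6376 0.1785 0.2122] w 0.0229 shift cm [ 8.07 33.1   1.22]
turn [-0.001 -0.006 -0.212]
```

View pics/w20.png

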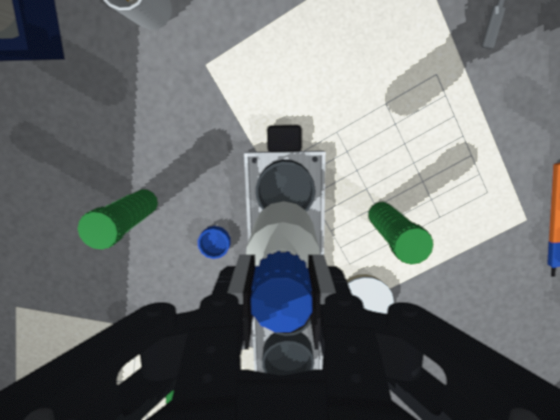

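drive_tool(commands=[[0, 0, 0, 0.8, 3.2, 0, 1.9], [0, 0, 0, 1.2, 4.9, 0, 1.9], [0, 0, 0, 1.2, 4.9, 0, 1.9], [0, 0, 0, 1.2, 4.9, 0, 1.9], [0, 0, 0, 1.2, 4.9, 0, 1.9], [0, 0, 0, 1.2, 4.9, 0, 1.9], [0, 0, -0.11, 0.8, 3.3, 0, 1.9], [0, 0, -0.1, 0, 0, 0, 1.9]])

```text
t: 30.82
tcp_pos: [0.6504, -0.1477, 0.1945]
eef_rot: [[0.999, 0.045, -0.022], [0.045, -0.999, 0.006], [-0.021, -0.007, -1.0]]
contact_force: [-0.0, 0.1, -1.2]
width: 0.023
```

```bash
python3 pose.py .6598 -.1614 .13 2.2
```

```text
t 30.825 pos [ 0.6504 -0.1477  0.1945] w 0.023 shift cm [1.02 1.45 6.42]
turn [-0.006  0.021  0.006]
```

drive_tool(commands=[[-0.006, 0.021, 0.006, 0.9, 1.4, 2, 1.9], [0, 0, 0, 0.2, 0, 2, 1.9], [0, 0, 0, 0.2, 0, 2, 1.9], [0, 0, 0, 0, 0, 1.2, 1.9], [0, 0, 0, 0, 0, 0, 1.9], [0, 0, 0, 0, 0, 0, 1.9]])

```text
t: 31.58
tcp_pos: [0.6598, -0.1586, 0.1127]
eef_rot: [[0.999, 0.039, -0.011], [0.039, -0.999, 0.006], [-0.011, -0.006, -1.0]]
contact_force: [0.1, -0.4, -1.1]
width: 0.0233
```

```bash
python3 pose.py .6598 -.1614 .09 2.2
python3 -c "
from h import *
cv2.imwrite('pics/w21.png',manip.camera('wrist')[:,:,::-1])"
```

```text
t 31.575 pos [ 0.6598 -0.1586  0.1127] w 0.0233 shift cm [0.02 0.29 2.27]
turn [-0.006  0.011  0.001]
```

View pics/w21.png

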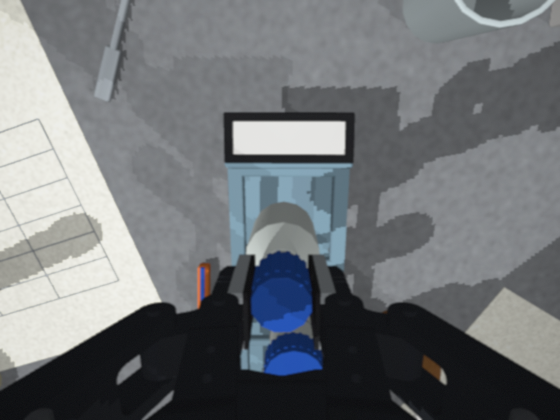

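drive_tool(commands=[[-0.006, 0.011, 0, 0, 0.3, 0, 1.9], [0, 0, 0, 0, 0, 0.6, 1.9], [0, 0, 0, 0, 0, 0.6, 1.9], [0, 0, 0, 0, 0, 0, 1.9]])

```text
t: 32.12
tcp_pos: [0.6609, -0.1622, 0.1022]
eef_rot: [[0.999, 0.039, 0.004], [0.039, -0.999, -0.001], [0.004, 0.002, -1.0]]
contact_force: [0.7, 0.6, -1.0]
width: 0.0229
```

```bash
python3 pose.py .6598 -.1614 .0735 2.2
```

```text
t 32.125 pos [ 0.6609 -0.1622  0.1022] w 0.0229 shift cm [-0.12 -0.09  2.87]
turn [ 0.002 -0.004  0.001]
```

drive_tool(commands=[[0, -0.004, 0, -0.1, 0, 1, 1.9], [0, 0, 0, 0, 0, 1, 1.9], [0, 0, 0, 0, 0, 0.5, 1.9], [0, 0, 0, 0, 0, 0.3, 1.9], [0, 0, 0, 0, 0, 0, 1.9]])

```text
t: 32.75
tcp_pos: [0.6606, -0.1627, 0.0734]
eef_rot: [[0.999, 0.039, 0.001], [0.039, -0.999, -0.002], [0.001, 0.002, -1.0]]
contact_force: [-0.0, 0.5, -1.0]
width: 0.023
```

```bash
python3 pose.py .6598 -.1614 .0735 2.2
```

```text
t 32.75 pos [ 0.6606 -0.1627  0.0734] w 0.023 shift cm [-0.08 -0.14 -0.01]
turn [ 0.002 -0.001  0.001]
```

drive_tool(commands=[[0, 0, 0, 0, 0, 0, 3], [0, 0, 0, 0, 0, 0, 4.5], [0, 0, 0, 0, 0, 0, 6], [0, 0, 0, 0, 0, 0, 6], [0, 0, 0, 0, 0, -3, 6], [0, 0, 0, 0, 0, -6, 6], [0, 0, 0, 0, 0, -6, 6], [0, 0, 0, -5, 0, 0, 6]])

```text
t: 33.75
tcp_pos: [0.6132, -0.1653, 0.2267]
eef_rot: [[0.999, 0.041, 0.004], [0.041, -0.999, -0.004], [0.004, 0.004, -1.0]]
contact_force: [0.9, -1.0, -0.4]
width: 0.06
```

drive_tool(commands=[[0, 0, 0, -5, 0, 0, 6], [0, 0, 0, -3, 0, 0, 6], [0, 0, 0, 0, 0, 0, 6], [0, 0, 0, 0, 0, 0, 6]])

```text
t: 34.25
tcp_pos: [0.5294, -0.1684, 0.2286]
eef_rot: [[0.999, 0.04, 0.006], [0.04, -0.999, -0.005], [0.006, 0.006, -1.0]]
contact_force: [-0.1, 0.3, 0.1]
width: 0.0601
```

```bash
python3 -c "
from h import *
m=manip.camera_model('wrist');im=manip.camera('wrist');cv2.imwrite('pics/w22.png',im[:,:,::-1])
zs=(.098,.104,.072,.082)
for c in blobs(im,(105,120,60),(130,255,255),200):
    (u,v),r=cv2.minEnclosingCircle(c);print(round(u),round(v),round(r),[ray(m,(u,v),z)[:2].round(4).tolist() for z in zs])
cv2.imwrite('pics/s22.png',cv2.resize(manip.camera('scene')[130:240,130:310,::-1],None,fx=4,fy=4))
print(manip.read_state()['tcp_pos'])
"
```

```text
283 265 21 [[0.4769, -0.1711], [0.4795, -0.171], [0.4654, -0.1718], [0.4698, -0.1716]]
212 195 13 [[0.535, -0.1121], [0.5364, -0.1133], [0.5292, -0.1072], [0.5314, -0.1091]]
280 192 25 [[0.5398, -0.1664], [0.5411, -0.1663], [0.5344, -0.1666], [0.5365, -0.1665]]
283 116 22 [[0.5981, -0.166], [0.5981, -0.166], [0.5982, -0.1663], [0.5982, -0.1662]]
282 28 21 [[0.6574, -0.1626], [0.6561, -0.1626], [0.6632, -0.1625], [0.661, -0.1625]]
[ 0.5295346  -0.16829022  0.22819782]
```

View pics/w22.png

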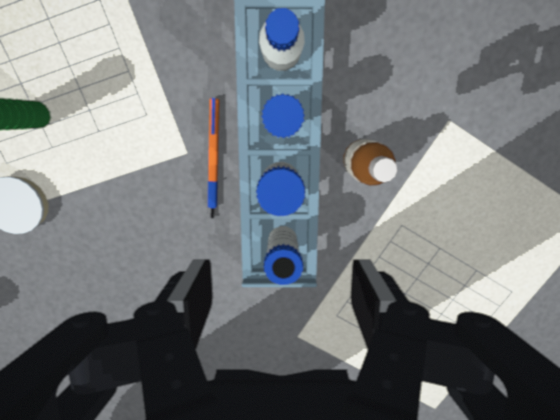

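View pics/s22.png

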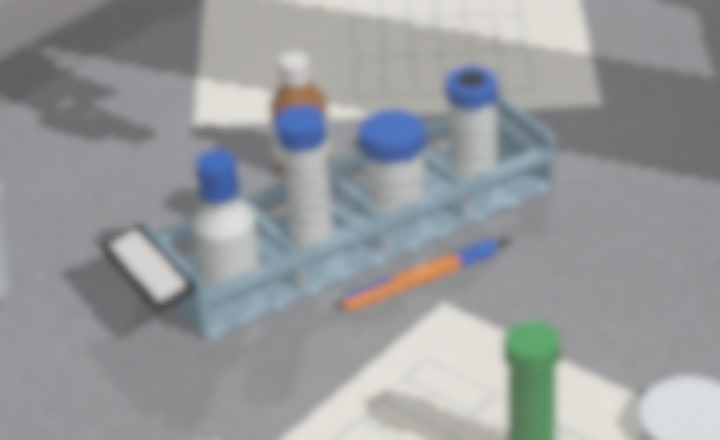

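All four stand upright in the right order, within 4 mm of the opening centres, and the gripper is clear.

```bash
python3 -c "
from station import manip
print(manip.job_done())"
```

```text
the job is handed in; nothing more can be done
None
```

I moved all four samples from the carrier to the rack in the same order and handed the job in at about 34 s. From the writing-plate end they are the narrow-necked bottle, slim tube, wide jar and septum vial, matching their order from the carrier's grip end.

- **Position:** the last wrist picture put each cap about 2 to 4 mm from its opening's centre. For the slim tube, bottle and jar the visible cap sides shift the reading a little.
- **Upright and undisturbed:** the wrist and scene pictures show all four upright in the right openings, and the gripper was clear at about 0.23 m.
- **Not confirmed by force:** the wrist force readings were too noisy to feel the samples touch the base plate. I set the release heights from the pick heights, 2 mm lower because the rack's plate is lower. Any drop on release should be about 1 mm at most.
- **Camera disagreement:** before picking, the top and wrist cameras disagreed by up to about 4 mm on cap positions. I used the close wrist views for the final approach.

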